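# Clamp the forceps in the tip-check fixture and hold their tips on the gauge lines

### The arm

A 6-joint arm with a two-finger parallel gripper is mounted at the origin on the work surface. World frame = base frame: x ahead of the robot, y to its left, z up, the work surface at z = 0. Lengths are in mm, angles in rad, forces in N, time in s.
With the tool pointing down it reaches from about 275 to 750 mm from the base axis. Payload 10.2 kg.
Tool frame: the origin (TCP) lies at the very end of the fingers, on their centre line; the grasp point (between the pads) lies 19 mm behind it; z points along the fingers, y is the line along which they close (so a half turn about z gives the same grasp; the last joint's range is limited). The gripper opens to 85 mm and grips with 20 to 120 N. Pads are 22 mm wide; open, the fingers measure 114 mm over their backs; the gripper's body (76 mm by 85 mm) begins 54 mm behind the grasp point. The pads swing forward as they close: fully open they stand 13 mm farther back than shut.
Start: joints at [1.057, 0.313, 1.498, -0, 1.331, -0.223], TCP at [150.54, 502.96, 231.294] pointing down, gripper open.
Joint ranges: [-2.94, 2.94], [-0.97, 2.17], [0.19, 2.56], [-1.23, 4.37], [0.02, 3.11], [-2.88, 2.88]. Speed limits (rad/s): [2.39, 2.39, 3.01, 3.14, 3.14, 3.14].

### API

Orientations are given as a unit quaternion [w, x, y, z].
In Python, from rig import ctrl gives the robot as it stands.
- The arm moves only by the tool step_arm, never from a script. Its argument "increments" is a list of rows, each a list of 3 entries, a list of its own where there are three numbers: the shift along the tool's x, y, z in cm, then the turn, a rotation vector about the tool's x, y, z in degrees, then the opening in per cent of the stroke, from 0 (shut) to 100 (fully open). A call has 1 to 8 rows; each row is the pose to reach, as a shift and turn from the pose commanded when the call began, along the tool's axes at that moment; what a row does not reach only later rows make up. A row lasts 1/8 s, in which the tool goes at most 62.5 mm and 10.7 degrees, less where a joint would pass 70% of its speed; a pose out of reach is approached as far as the arm can. A call with a gripper value outside its range is refused whole. The fingers move at their own pace and stop on an object; "squeeze" is the grip in N (left out, the last holds). Time passes only in rows, so rows that repeat a pose let the fingers close. It gives the time, the measured TCP pose, the force, the opening and the grip force at its end, in the units of the state.
- ctrl.sense(): the state, without advancing time (a new reading comes with each control period).
- ctrl.capture(name): name is "scene" or "top" or "wrist"; returns a dict with "img" (480x640x3 uint8, red, green, blue), "fx", "fy", "cx", "cy" (pixels), "k1" (the pictures are not rectified: a ray, as slopes to the right and down, at radius r is drawn at 1 + k1 r^2 times it, then the intrinsics apply), "extrinsics" (4x4, takes a point from camera to world coordinates). Camera axes: x right, y down, z forward; pixel columns grow to the right and rows downward; lengths in mm; the calibration is good to about 2 mm. A picture is of the moment at which its call begins. There is no depth.
- ctrl.finish_job(): hands the job in; it is judged then, once.
The state is a dict: "time_s": time; "joints": joint angles; "dq": joint speeds; "tau": joint torques, N m; "eef_pos": TCP position; "ee_rot": TCP orientation; "force": force on the tool from outside, world axes, zero at the start; "wrist_torque": the same for the moment, N m; "grip_width": opening from 0.0 (shut) to 1.0 (fully open); "grip_force": force on a finger pad.
Only numpy, scipy, OpenCV 4.12 (cv2) and the standard library are available. Lean on these libraries where they do the work, as an engineer would, in place of code of your own. Each camera call takes 0.05 s, during which the arm holds its last target. There are 200 camera calls.

### The job

The long sprung forceps lie ready for their tip check under the small digital microscope: swing the open hinged keeper over their heel and press it down until it snaps under its spring catch, then squeeze the two blades at their ribbed grips until each tip lies on its own engraved line of the glass gauge, without ever pinching the tips together. Keep the tips steady on the lines for the picture: the program finishes while the gripper is still holding the squeeze. Leave the objective and the round mirror that share the fixture's plate where they are.

Things in the scene. Friction and masses are not known exactly. Their poses are not given: they have to be found in the camera images.
- fixture: Tip-check fixture, fixed to the bench: dark breadboard plate 300 x 200 x 12.7 mm. Origin: centre of its underside; x runs along the forceps from heel to tips (away from the robot), y left, z up; 'fixture (x, y, z)' below is in this frame, mm. Between cradle and gauge (x -80 to 55) only the forceps' blades stand above the plate near its middle, so fingers can pass down beside them.
- cradle (a point): Middle of the floor of the slot in the cradle, an aluminium block 50 x 90 mm, where the underside of the forceps' heel rests: fixture (-105, 0, 42). The slot is 11.6 mm wide along x, with walls 8 mm high.
- gauge (a point): Middle of the gauge's top face, fixture (80, 0, 45): a white glass plate 48 x 54 mm on an aluminium riser, with two engraved black lines, 42 mm long along the fixture's x, 1.6 mm wide, at y = +8 and -8 mm from here (16 mm apart, centre to centre). Axes as the fixture's.
- microscope_lens (a point): Lens end of the digital microscope, fixture (107, -36, 82): a white tube 32 mm thick that rises from here to its rear end at fixture (157, -102, 151), on a post at (135, -74).
- keeper (a joint): Angle of the keeper, rad: 0 = level across the heel, snapped under its catch; grows as it swings up and over to the fixture's left (+y); 1.57 = upright; stop at 1.9. Starts at 1.2 to 1.75, stays wherever it is left (friction 0.025 N m). In the last 0.15 rad its end must be pushed past the catch's nose (about 3 N more), which then holds it.
- keeper_hinge (a point): Axis of the keeper's hinge pin, at the middle of the strap's width: fixture (-105, 32, 56). The pin runs along the fixture's x.
- keeper_end (a point): Middle of the keeper's free end, 66 mm from the pin's axis. The keeper is a flat steel strap 14 mm wide (along the fixture's x), 3 mm thick, with a ribbed thumb pad 43 to 58 mm from the pin. Closed, this point is at fixture (-105, -34, 56) and the strap's top face at z = 57.5; the strap covers the heel.
- catch_nose (a point): Nose of the spring catch at rest, fixture (-105, -39, 61): a small upright steel hook, y -34 to -57, top at z = 65, that yields to the right (-y) and springs back over the keeper's end.
- forceps: Loose steel sprung forceps, 205 mm, 52 g, on their side: a solid heel 40 x 10 x 12 mm in the cradle's slot and two blades spreading towards the tips. Origin: centre of the heel's underside; x to the tips, y left, z up. Blades 3 mm thick, mid-height at z = 6 mm, hinged elastically (5 N m/rad) at x = 20, y = +-3.5 mm. Tips 39.5 mm apart when free; 16 mm takes about 4 to 5 N a blade at the grips.
- left_tip (a point): Left (+y) blade: middle of its blunt tip (3 mm thick, 6 mm high), 163 mm from the blade's pivot, 2 mm short of its very end; it lies 3 mm above the glass.
- right_tip (a point): Right (-y) blade: middle of its tip, as on the left.
- left_grip (a point): Left blade: middle of its thickness and height (14 mm) at the ribbed grip, 85 mm from its pivot, at fixture x about 0, z = 48; the ribs reach 24 mm to either side along the blade. Free, the blades measure about 27 mm over their outer faces here, about 15 mm with the tips on the lines; the tips move about 1.9 times as much as this point.
- right_grip (a point): Right blade: the same point of its ribbed grip.
- objective: Bystander: a steel microscope objective, 26 mm thick and 46 mm high, standing on the plate's far left corner, about fixture (115, 71). Origin at its foot.
- mirror: Bystander: a round mirror in a black ring, 48 mm wide and 8 mm high, lying on the plate to the right of the blades, about fixture (40, -72). Origin at its underside.

How it is judged:
By the outcome, as a careful person would: the job done as asked, in the order asked, and still so for the second after the job is handed in, while the arm keeps its last pose, push and grip.
It also fails if it takes over 48 s, if anything falls off the work surface, if the arm or the gripper's body presses on something with over 40 N, if the wrist force passes 120 N, or if a joint passes its speed limit or range.

## Working session

There is one attempt and no reset: what is moved stays moved. The work goes in short steps, Python scripts to look and compute and a tool call to move; the robot and the scene stay as the last step left them, time stands still between calls to the robot, and variables do not carry over. Pictures are saved under pics/ and viewed, at most 10 in all, crops included, and the job is handed in when it is done.

Besides the shell and the picture viewer there is one more tool, called after "Call:" as name([rows], argument=value, ...), one row to a line, values as JSON. step_arm: Moves the arm, as the interface text tells. Its arguments: {"type":"object","properties":{"increments":{"type":"array"},"squeeze":{"type":"number"}},"required":["increments"]}

```bash
mkdir -p pics; ls
python3 - <<'E'
from rig import ctrl
import cv2,numpy as np
for n in ("scene","top"):
    c=ctrl.capture(n); cv2.imwrite(f"pics/{n}0.png",c["img"][:,:,::-1])
    print(n,c["fx"],c["cx"],c["cy"],c["k1"],np.round(c["extrinsics"],3).tolist())
print(ctrl.sense())
E
```

```text
pics
scene 474.5176813026939 317.46493301479546 246.5893704287063 -0.07457291088318944 [[-0.178, 0.775, -0.607, 1031.898], [0.984, 0.134, -0.117, 106.527], [-0.009, -0.618, -0.786, 585.118], [0.0, 0.0, 0.0, 1.0]]
top 588.4253667808347 320.74363309761986 236.5780687610827 -0.1517982164604254 [[0.001, -0.989, 0.146, 498.948], [-1.0, -0.001, 0.001, 49.698], [-0.001, -0.146, -0.989, 856.119], [0.0, 0.0, 0.0, 1.0]]
{'time_s': 0.1, 'joints': array([ 1.05660387e+00,  3.13428509e-01,  1.49833934e+00, -1.06310845e-05,
        1.33105098e+00, -2.23369201e-01]), 'dq': array([-0.00278842, -0.00045068, -0.00306394, -0.00088944, -0.00034497,
       -0.00014838]), 'tau': array([ 2.56579879e-03, -4.12900293e+01, -2.60143340e+01, -1.30246931e-04,
        3.03099201e-03, -4.30398202e-06]), 'eef_pos': array([150.41982065, 502.74581877, 230.78287862]), 'ee_rot': array([-2.16189783e-04,  1.44898445e-01,  9.89446343e-01, -5.73730600e-04]), 'force': array([ 0.69801173,  0.25709863, -0.36857431]), 'wrist_torque': array([-0.04564771, -0.04901683, -0.07512499]), 'grip_force': 0.0, 'grip_width': 0.9976424533030225}
```

View pics/scene0.png

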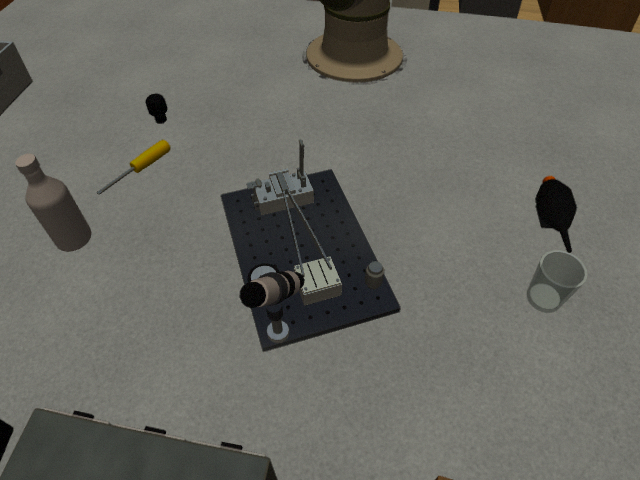

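View pics/top0.png

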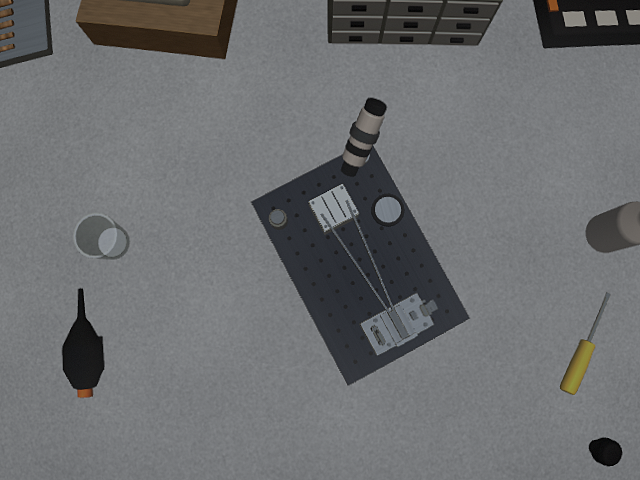

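The scene view shows the plate with the keeper upright at about (302,160). The top view has the plate corners at about (251,202), (348,384) and (468,318), the gauge at (333,207) and the cradle at (398,322). I'll fit the plate next.

```bash
cat > h.py <<'E'
import numpy as np, cv2
from rig import ctrl
def K(c): return np.array([[c["fx"],0,c["cx"]],[0,c["fy"],c["cy"]],[0,0,1.]])
def D(c): return np.array([c["k1"],0,0,0,0.])
def plane(c,uv,z):
    p=cv2.undistortPoints(np.array(uv,float).reshape(-1,1,2),K(c),D(c),None,None).reshape(-1,2)
    E=np.array(c["extrinsics"]); d=np.c_[p,np.ones(len(p))]@E[:3,:3].T; o=E[:3,3]
    return o+d*((z-o[2])/d[:,2])[:,None]
def proj(c,P):
    E=np.linalg.inv(np.array(c["extrinsics"]))
    return cv2.projectPoints(np.array(P,float).reshape(-1,1,3),cv2.Rodrigues(E[:3,:3])[0],E[:3,3],K(c),D(c))[0].reshape(-1,2)
def fx2w(F,P):
    x,y,a=F; P=np.atleast_2d(P).astype(float); c,s=np.cos(a),np.sin(a)
    return np.c_[x+c*P[:,0]-s*P[:,1],y+s*P[:,0]+c*P[:,1],P[:,2]]
def w2fx(F,P):
    x,y,a=F; P=np.atleast_2d(P).astype(float); c,s=np.cos(a),np.sin(a); d=P[:,:2]-[x,y]
    return np.c_[c*d[:,0]+s*d[:,1],-s*d[:,0]+c*d[:,1],P[:,2]]
E
cat > m1.py <<'E'
from h import *
c=ctrl.capture("top"); im=c["img"]; g=im.max(2)
m=((g<75)).astype(np.uint8); m[:,:230]=0; m[:140]=0; m[:,480:]=0
m=cv2.morphologyEx(m,cv2.MORPH_CLOSE,np.ones((5,5)))
cs,_=cv2.findContours(m,0,1); k=max(cs,key=cv2.contourArea)
W=plane(c,k.reshape(-1,2),12.7)
r=cv2.minAreaRect(W[:,:2].astype(np.float32)); print(r); print(cv2.boxPoints(r))
# gauge: bright
b=((im.min(2)>150)).astype(np.uint8); b[:170]=0;b[240:]=0;b[:,:295]=0;b[:,365:]=0
b=cv2.morphologyEx(b,cv2.MORPH_CLOSE,np.ones((7,7)))
cs,_=cv2.findContours(b,0,1); kk=max(cs,key=cv2.contourArea)
print("gauge",cv2.minAreaRect(plane(c,kk.reshape(-1,2),45)[:,:2].astype(np.float32)))
print(np.median(g[250:300,330:340]),np.median(g[400:,200:300]))
E
python3 m1.py
```

```text
((598.3896484375, -5.305084228515625), (314.6823425292969, 207.4991912841797), 28.08383560180664)
[[ 410.73236    12.1586  ]
 [ 508.41534  -170.90958 ]
 [ 786.04694   -22.768768]
 [ 688.36395   160.29941 ]]
gauge ((660.7813110351562, 32.790863037109375), (46.67420959472656, 53.50990676879883), 27.962352752685547)
53.0 125.0
```

Run:
```python
from h import *
from scipy.spatial.transform import Rotation as R
c=ctrl.capture("wrist"); s=ctrl.sense(); E=np.array(c["extrinsics"]); q=s["ee_rot"]
T=R.from_quat(q[[1,2,3,0]]).as_matrix()
print(c["fx"],c["k1"],"cam in tool",T.T@(E[:3,3]-s["eef_pos"])); print(T.T@E[:3,:3])
F=(590.5,-5.5,np.radians(28.0))
for n,P in dict(hinge=(-105,32,56),above=(-105,50,140),grip=(0,0,29),keep=(-105,-34,56)).items():
    w=fx2w(F,P)[0]; print(n,w.round(1),"tool shift cm",(T.T@(w-s["eef_pos"])/10).round(2))
# keeper angle: scene bright/dark tip at pixel (302,142): intersect with fixture plane x=-105
sc=ctrl.capture("scene")
for t in (1.2,1.3,1.4,1.5,1.6,1.7): print(t,proj(sc,fx2w(F,[-105,32-66*np.cos(t),56+66*np.sin(t)])).round(1))
print(proj(sc,fx2w(F,[-105,32,56])))
cv2.imwrite("pics/k.png",cv2.resize(sc["img"][120:300,210:400,::-1],None,fx=4,fy=4)[:600])
```

```text
421.66175412193144 -0.019304492712896408 cam in tool [  75.29576531    1.06210395 -143.78050305]
[[ 1.97983900e-04 -9.55323046e-01 -2.95563596e-01]
 [ 9.99999001e-01  6.02761847e-04 -1.27840027e-03]
 [ 1.39943970e-03 -2.95563048e-01  9.55322211e-01]]
hinge [482.8 -26.5  56. ] tool shift cm [-47.01 -41.17  17.52]
above [474.3 -10.6 140. ] tool shift cm [-45.75 -39.9    9.12]
grip [590.5  -5.5  29. ] tool shift cm [-56.73 -36.07  20.22]
keep [513.8 -84.8  56. ] tool shift cm [-51.65 -45.87  17.53]
1.2 [[283.  148.1]]
1.3 [[286.9 146.2]]
1.4 [[291.  144.6]]
1.5 [[295.2 143.2]]
1.6 [[299.4 142.3]]
1.7 [[303.6 141.7]]
[[299.78719384 174.66472998]]
```

View pics/k.png

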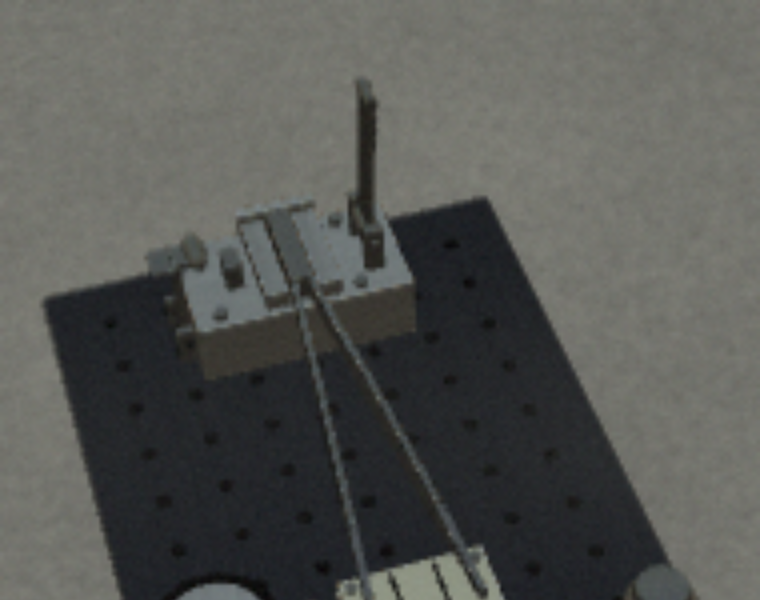

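The keeper end is at about (302,141) in the full image, so it stands at roughly 1.6 rad. Heading above it with the fingers shut.

Call:
step_arm([
  [[-44.3, -38.5, 0], [0, 0, 135.3], 0],
  [[-44.3, -38.5, 0], [0, 0, 135.3], 0],
  [[-44.3, -38.5, 0], [0, 0, 135.3], 0],
  [[-44.3, -38.5, 0], [0, 0, 135.3], 0],
  [[-44.3, -38.5, 0], [0, 0, 135.3], 0],
  [[-44.3, -38.5, 0], [0, 0, 135.3], 0],
  [[-44.3, -38.5, 0], [0, 0, 135.3], 0],
  [[-44.3, -38.5, 0], [0, 0, 135.3], 0],
], squeeze=20)

```text
time_s: 1.25
eef_pos: [418.8, 78.5, 231.5]
ee_rot: [0.0, 0.782, 0.623, 0.0]
force: [0.6, 1.4, 0.5]
grip_width: 0.003
grip_force: 0.0
```

Call:
step_arm([
  [[-5.9, 6.1, 0], [0, 0, 49.1], 0],
  [[-5.9, 6.1, 0], [0, 0, 49.1], 0],
  [[-5.9, 6.1, 0], [0, 0, 49.1], 0],
  [[-5.9, 6.1, 0], [0, 0, 49.1], 0],
  [[-5.9, 6.1, 0], [0, 0, 49.1], 0],
  [[-5.9, 6.1, 0], [0, 0, 49.1], 0],
])

```text
time_s: 2.0
eef_pos: [464.7, 9.7, 231.2]
ee_rot: [-0.0, 0.97, 0.245, -0.0]
force: [0.3, -0.5, -0.3]
grip_width: 0.002
grip_force: 0.0
```

Run:
```python
from h import *
c=ctrl.capture("wrist"); s=ctrl.sense(); print(s["eef_pos"],s["ee_rot"],s["force"])
np.save("w1.npy",c,allow_pickle=True)
F=(590.5,-5.5,np.radians(28.0)); print("tcp fx",w2fx(F,s["eef_pos"]))
im=c["img"][:,:,::-1].copy()
for P in [(-105,32,56),(-105,-39,61),(-105,-45,42),(59,8,45),(59,-8,45),(101,8,45),(-80,45,42),(-80,-45,42)]:
    u=proj(c,fx2w(F,P))[0]; print(P,u.round(1)); cv2.drawMarker(im,tuple(int(v) for v in u),(0,0,255),0,12)
cv2.imwrite("pics/w1.png",im)
```

```text
[464.65695754   9.64833889 231.24658201] [-1.99567573e-05  9.69389053e-01  2.45529750e-01 -7.13727871e-05] [ 0.26238952 -1.10135771  0.1097239 ]
tcp fx [[-104.00109709   72.45491917  231.24658201]]
(-105, 32, 56) [373.  210.4]
(-105, -39, 61) [466.  212.5]
(-105, -45, 42) [465.7 206.9]
(59, 8, 45) [415.6 -23.5]
(59, -8, 45) [438.7 -23.2]
(101, 8, 45) [419.9 -94.2]
(-80, 45, 42) [355.8 175.3]
(-80, -45, 42) [469.1 176.2]
```

View pics/w1.png

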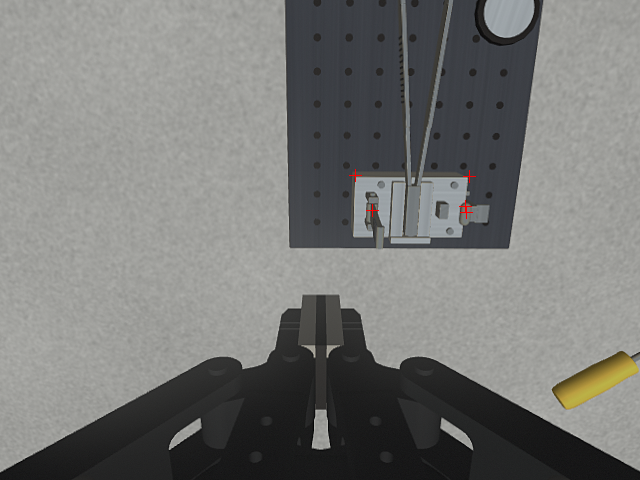

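The wrist view confirms the fixture fit, with the markers on the cradle corners to within about 1 mm. The hinge is at (373,210), the heel at (413,210), and the shut fingertips are about 13 mm across. Next, the sweep over the keeper.

Call:
step_arm([
  [[-0.1, 0, 6.2], [0, 0, 0.4], 0],
  [[-0.1, 0, 12.4], [0, 0, 0.4], 0],
  [[-0.1, 0.5, 13.0], [0, 0, 0.4], 0],
  [[-0.1, 3.2, 12.9], [0, 0, 0.4], 0],
  [[-0.1, 5.0, 13.0], [0, 0, 0.4], 0],
  [[-0.1, 6.25, 13.7], [0, 0, 0.4], 0],
  [[-0.1, 7.25, 14.7], [0, 0, 0.4], 0],
  [[-0.1, 7.95, 16.0], [0, 0, 0.4], 0],
])

```text
time_s: 3.05
eef_pos: [501.7, -61.2, 70.6]
ee_rot: [0.0, 0.97, 0.241, 0.0]
force: [0.4, 0.3, 0.1]
grip_width: 0.002
grip_force: 0.2
```

Run:
```python
from h import *
s=ctrl.sense(); F=(590.5,-5.5,np.radians(28.0)); print(s["force"],"tcp fx",w2fx(F,s["eef_pos"]))
c=ctrl.capture("scene"); cv2.imwrite("pics/k2.png",cv2.resize(c["img"][130:230,220:340,::-1],None,fx=5,fy=5))
```

```text
[0.36625973 0.33948218 0.08143347] tcp fx [[-104.50881602   -7.49798936   70.62327081]]
```

View pics/k2.png

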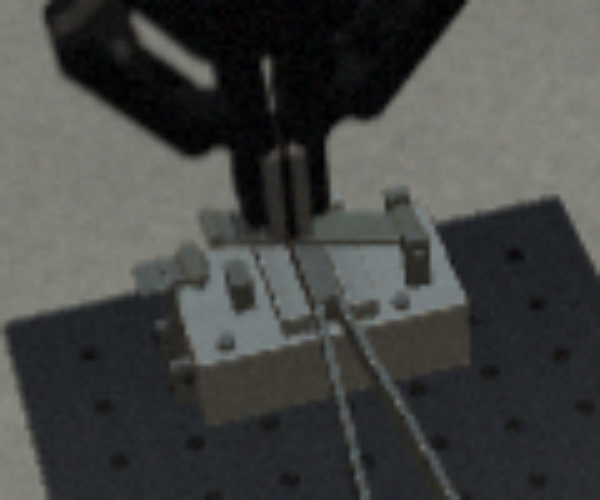

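The keeper lies under the fingertips, spanning (205,225) to (415,235) in the crop, and is nearly closed. Pressing it down.

Call:
step_arm([
  [[0, 0.4, 0.4], [0, 0, 0], 0],
  [[0, 0.6, 0.8], [0, 0, 0], 0],
  [[0, 0.7, 1.15], [0, 0, 0], 0],
  [[0, 0.7, 1.35], [0, 0, 0], 0],
  [[0, 0.7, 1.45], [0, 0, 0], 0],
  [[0, 0.7, 1.45], [0, 0, 0], 0],
])

```text
time_s: 3.85
eef_pos: [504.9, -67.0, 57.3]
ee_rot: [0.0, 0.97, 0.241, 0.0]
force: [-0.9, 0.4, 4.8]
grip_width: -0.003
grip_force: 2.5
```

Run:
```python
from h import *
s=ctrl.sense(); F=(590.5,-5.5,np.radians(28.0)); print(s["force"],"tcp fx",w2fx(F,s["eef_pos"]))
```

```text
[-0.92851029  0.3641217   4.77530187] tcp fx [[-104.43457236  -14.17428164   57.30883934]]
```

Call:
step_arm([
  [[0, 0, 0.1], [0, 0, 0], 0],
  [[0, 0, 0.2], [0, 0, 0], 0],
  [[0, 0, 0.2], [0, 0, 0], 0],
])

```text
time_s: 4.22
eef_pos: [505.1, -67.0, 56.7]
ee_rot: [0.0, 0.97, 0.241, 0.0]
force: [-7.1, 2.6, 20.6]
grip_width: -0.001
grip_force: 10.5
```

Call:
step_arm([
  [[0, 0, -5], [0, 0, 0], 0],
  [[0, 0, -10], [0, 0, 0], 0],
  [[4, -0.6, -10], [0, 0, 0], 55],
  [[10.4, -1.4, -10], [0, 0, 0], 55],
  [[10.4, -1.4, -10], [0, 0, 0], 55],
  [[10.4, -1.4, -10], [0, 0, 0], 55],
  [[10.4, -1.4, -10], [0, 0, 0], 55],
])

```text
time_s: 5.1
eef_pos: [589.5, -6.7, 155.0]
ee_rot: [0.0, 0.971, 0.241, -0.0]
force: [0.1, 0.3, 0.2]
grip_width: 0.553
grip_force: 0.0
```

Run:
```python
from h import *
s=ctrl.sense(); F=(590.5,-5.5,np.radians(28.0)); print(s["force"],s["grip_width"],"tcp fx",w2fx(F,s["eef_pos"]),s["ee_rot"])
c=ctrl.capture("wrist"); a=c["img"][:,:,::-1].copy()
t=ctrl.capture("scene"); b=cv2.resize(t["img"][150:240,230:350,::-1],None,fx=2.6,fy=2.6,interpolation=cv2.INTER_CUBIC)
for P in [(59,8,45),(101,8,45),(59,-8,45),(101,-8,45),(80,0,45),(-105,-34,56)]: print(P,proj(c,fx2w(F,P))[0].round(1))
a[480-b.shape[0]:,:b.shape[1]]=b
cv2.imwrite("pics/w2.png",a); cv2.imwrite("pics/w2raw.png",c["img"][:,:,::-1])
```

```text
[0.10054567 0.34024219 0.17367793] 0.552515534027744 tcp fx [[ -1.43202434  -0.57650052 154.95969177]] [ 1.77048691e-05  9.70636083e-01  2.40552653e-01 -1.25502512e-04]
(59, 8, 45) [306.2 134.6]
(101, 8, 45) [305.3  57.6]
(59, -8, 45) [333.5 134.5]
(101, -8, 45) [334.   57.5]
(80, 0, 45) [319.8  97. ]
(-105, -34, 56) [370.6 383.6]
```

View pics/w2.png

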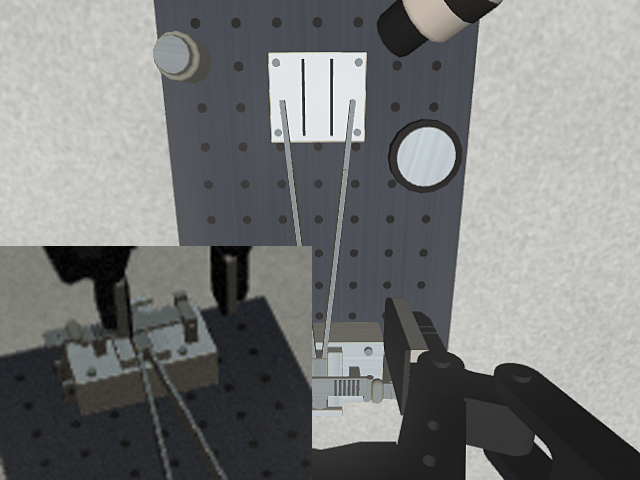

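The inset shows the keeper level with the catch nose over its end, at about (377,390) in the wrist view. The tips are at (283,101) and (352,101), and the lines at u≈303.5 and 331.5, so the forceps are well centred. Descending over the grips.

Call:
step_arm([
  [[0.1, -0.15, 5], [0, 0, 0], 50],
  [[0.1, -0.15, 9], [0, 0, 0], 50],
  [[0.1, -0.15, 11.5], [0, 0, 0], 50],
  [[0.1, -0.15, 12.7], [0, 0, 0], 50],
  [[0.1, -0.15, 12.7], [0, 0, 0], 40],
  [[0.1, -0.15, 12.7], [0, 0, 0], 34],
  [[0.1, -0.15, 12.7], [0, 0, 0], 28],
  [[0.1, -0.15, 12.7], [0, 0, 0], 28],
], squeeze=20)

```text
time_s: 6.2
eef_pos: [591.0, -4.4, 28.8]
ee_rot: [0.001, 0.971, 0.241, 0.001]
force: [0.7, -0.6, 3.5]
grip_width: 0.283
grip_force: 2.4
```

```bash
cat > tips.py <<'E'
from h import *
import sys
s=ctrl.sense(); F=(590.5,-5.5,np.radians(28.0)); print(s["time_s"],s["force"].round(1),s["grip_width"],s["grip_force"],"tcp fx",w2fx(F,s["eef_pos"]).round(1))
c=ctrl.capture("wrist")
for P in [(59,8,45),(101,8,45),(59,-8,45),(101,-8,45),(77,8,48)]: print(P,proj(c,fx2w(F,P))[0].round(1))
cv2.imwrite(f"pics/{sys.argv[1]}.png",c["img"][:,:,::-1])
E
python3 tips.py w3
```

```text
6.2 [ 0.7 -0.6  3.5] 0.2833630930657911 2.359249456494581 tcp fx [[ 1.   0.7 28.8]]
(59, 8, 45) [297.5 170.6]
(101, 8, 45) [294.9  17.6]
(59, -8, 45) [350.4 170.5]
(101, -8, 45) [353.2  17.6]
(77, 8, 48) [295.9 108.6]
```

View pics/w3.png

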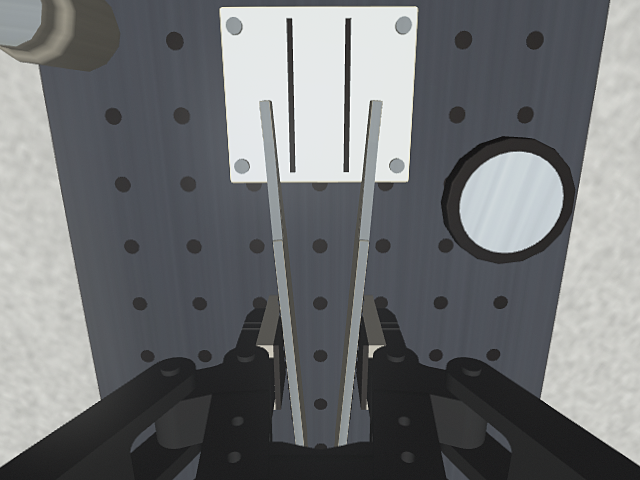

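The gripper straddles the grips. The tips are at u=266 and 376 (v≈102), and the lines at u=291.5 and 347. I'll close in stages and measure.

Call:
step_arm([
  [[0, 0, 0], [0, 0, 0], 26],
  [[0, 0, 0], [0, 0, 0], 24],
  [[0, 0, 0], [0, 0, 0], 22],
  [[0, 0, 0], [0, 0, 0], 20.5],
  [[0, 0, 0], [0, 0, 0], 20.5],
  [[0, 0, 0], [0, 0, 0], 20.5],
])

```text
time_s: 7.0
eef_pos: [590.8, -4.1, 28.4]
ee_rot: [0.0, 0.971, 0.241, 0.001]
force: [1.4, 1.5, 6.9]
grip_width: 0.203
grip_force: 5.3
```

```bash
cat > tips.py <<'E'
from h import *
import sys
s=ctrl.sense(); F=(590.5,-5.5,np.radians(28.0)); print(s["time_s"],s["force"].round(1),round(s["grip_width"],4),round(s["grip_force"],2),"tcp fx",w2fx(F,s["eef_pos"]).round(2))
c=ctrl.capture("wrist"); im=c["img"]
cv2.imwrite(f"pics/{sys.argv[1]}.png",im[:,:,::-1])
g=im.min(2).astype(int)
def runs(v):
    d=g[v,236:404]<190; e=np.flatnonzero(np.diff(np.r_[0,d,0])); return [(236+a,236+b,int(g[v,236+a:236+b].min())) for a,b in zip(e[::2],e[1::2]) if b-a>1]
for v in (40,60,80,90,110,116,122): print(v,runs(v))
def y(u,v,z): return w2fx(F,plane(c,[u,v],z))[0]
# subpixel line centres on v=30..90, extrapolated
for nm,lo,hi in (("L",280,305),("R",335,360)):
    w=np.clip(200-g[25:90,lo:hi],0,None); P=np.polyfit(np.arange(25,90),(w*np.arange(lo,hi)).sum(1)/w.sum(1),1)
    print("line",nm,np.polyval(P,110).round(1),y(np.polyval(P,110),110,45).round(2))
for u in map(float,sys.argv[2:]): print("tip",u,y(u,110,51).round(2))
E
python3 tips.py w4
```

```text
7.0 [1.4 1.5 6.9] 0.2031 5.32 tcp fx [[ 0.96  1.07 28.41]]
40 [(np.int64(288), np.int64(294), 41), (np.int64(346), np.int64(352), 37)]
60 [(np.int64(288), np.int64(294), 24), (np.int64(346), np.int64(352), 22)]
80 [(np.int64(289), np.int64(295), 41), (np.int64(346), np.int64(352), 28)]
90 [(np.int64(289), np.int64(295), 50), (np.int64(346), np.int64(352), 29)]
110 [(np.int64(277), np.int64(295), 40), (np.int64(345), np.int64(363), 39)]
116 [(np.int64(278), np.int64(295), 44), (np.int64(345), np.int64(363), 48)]
122 [(np.int64(278), np.int64(296), 52), (np.int64(345), np.int64(362), 47)]
line L 291.9 [76.58  9.62 45.  ]
line R 347.7 [76.56 -6.56 45.  ]
```

Call:
step_arm([
  [[0, 0, -0.04], [0, 0, 0], 19],
  [[0, 0, -0.08], [0, 0, 0], 18],
  [[0, 0, -0.1], [0, 0, 0], 17.3],
  [[0, 0, -0.1], [0, 0, 0], 17.3],
  [[0, 0, -0.1], [0, 0, 0], 17.3],
])

```text
time_s: 7.68
eef_pos: [590.1, -4.2, 28.6]
ee_rot: [-0.0, 0.971, 0.241, -0.0]
force: [1.0, 0.9, 1.0]
grip_width: 0.171
grip_force: 3.8
```

```bash
python3 tips.py w5
```

```text
7.675 [1.  0.9 1. ] 0.1709 3.82 tcp fx [[ 0.29  1.37 28.56]]
40 [(np.int64(289), np.int64(295), 40), (np.int64(347), np.int64(353), 31)]
60 [(np.int64(289), np.int64(296), 29), (np.int64(347), np.int64(353), 39)]
80 [(np.int64(290), np.int64(296), 41), (np.int64(347), np.int64(353), 27)]
90 [(np.int64(290), np.int64(296), 51), (np.int64(347), np.int64(353), 29)]
110 [(np.int64(286), np.int64(298), 42), (np.int64(342), np.int64(354), 39)]
116 [(np.int64(286), np.int64(298), 36), (np.int64(341), np.int64(353), 75)]
122 [(np.int64(286), np.int64(299), 53), (np.int64(341), np.int64(353), 95)]
line L 292.9 [75.93  9.61 45.  ]
line R 348.7 [75.91 -6.56 45.  ]
```

```bash
cat >> tips.py <<'E'
# outer top edges, sub-pixel, rows 104..124; blade 3 mm thick
L=[];Rr=[]
for v in range(104,122):
    r=g[v].astype(float); lv=(235+120)/2
    lv=(r[260:270].mean()+r[[290,291,349,350]].mean())/2
    a=next(u for u in range(270,300) if r[u]<lv); L.append((a-(lv-r[a])/(r[a-1]-r[a]),v))
    b=next(u for u in range(370,335,-1) if r[u]<lv); Rr.append((b+(lv-r[b])/(r[b+1]-r[b]),v))
yl=w2fx(F,plane(c,L,51)); yr=w2fx(F,plane(c,Rr,51))
pl=np.polyfit(yl[:,0],yl[:,1]-1.5,1); pr=np.polyfit(yr[:,0],yr[:,1]+1.5,1); x=yl[:,0].max()
print("tip centres at x",x.round(1),"L",np.polyval(pl,x).round(2),"R",np.polyval(pr,x).round(2), "slopes",pl[0].round(3),pr[0].round(3))
E
python3 tips.py w6 | tail -3; python3 -c "
import cv2;a=cv2.imread('pics/w6.png')[0:200,240:400];cv2.imwrite('pics/w6c.png',cv2.resize(a,None,fx=3,fy=3,interpolation=2))"
```

```text
line L 292.9 [75.92  9.62 45.  ]
line R 348.7 [75.9  -6.57 45.  ]
tip centres at x 77.6 L 9.92 R -5.99 slopes 0.044 -0.029
```

View pics/w6c.png

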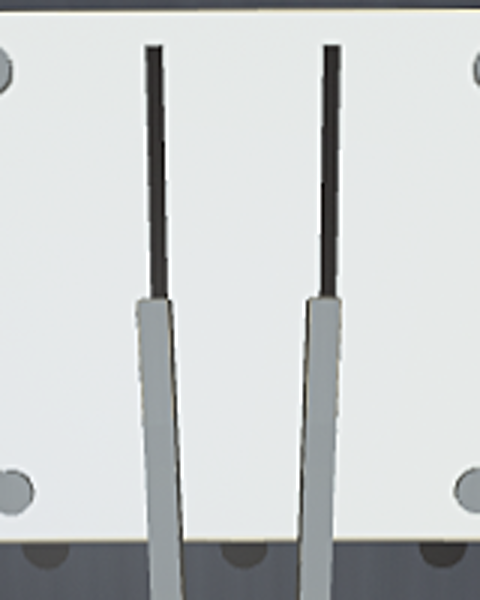

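The tips lie on the lines, with the left end at crop (153,300) and the right at (324,300). Both sit about 0.4 mm to the left, so I'll nudge them right.

Call:
step_arm([
  [[0, 0.025, 0], [0, 0, 0], 17.4],
  [[0, 0.025, 0], [0, 0, 0], 17.4],
  [[0, 0.025, 0], [0, 0, 0], 17.4],
  [[0, 0.025, 0], [0, 0, 0], 17.4],
])

```text
time_s: 8.28
eef_pos: [590.3, -4.5, 28.7]
ee_rot: [-0.0, 0.971, 0.241, -0.0]
force: [-0.2, -0.2, -0.3]
grip_width: 0.172
grip_force: 3.8
```

```bash
python3 tips.py w7; python3 tips.py w8|tail -3
```

```text
8.275 [-0.2 -0.2 -0.3] 0.1722 3.8 tcp fx [[ 0.33  1.01 28.67]]
40 [(np.int64(287), np.int64(294), 34), (np.int64(346), np.int64(352), 18)]
60 [(np.int64(288), np.int64(294), 43), (np.int64(346), np.int64(352), 26)]
80 [(np.int64(288), np.int64(294), 34), (np.int64(345), np.int64(351), 35)]
90 [(np.int64(289), np.int64(295), 43), (np.int64(345), np.int64(351), 37)]
110 [(np.int64(286), np.int64(299), 50), (np.int64(342), np.int64(354), 92)]
116 [(np.int64(286), np.int64(299), 89), (np.int64(342), np.int64(354), 76)]
122 [(np.int64(287), np.int64(299), 44), (np.int64(342), np.int64(354), 29)]
line L 291.7 [75.99  9.6  45.  ]
line R 347.4 [75.96 -6.56 45.  ]
tip centres at x 77.6 L 9.39 R -6.57 slopes 0.032 -0.044
line L 291.7 [76.02  9.6  45.  ]
line R 347.4 [75.99 -6.56 45.  ]
tip centres at x 77.7 L 9.38 R -6.58 slopes 0.032 -0.044
```

```bash
python3 -c "
from h import *
t=ctrl.capture('top')['img'][280:370,340:450,::-1]; cv2.imwrite('pics/k3.png',cv2.resize(t,None,fx=5,fy=5,interpolation=2))"
```

```text
(no output)
```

View pics/k3.png

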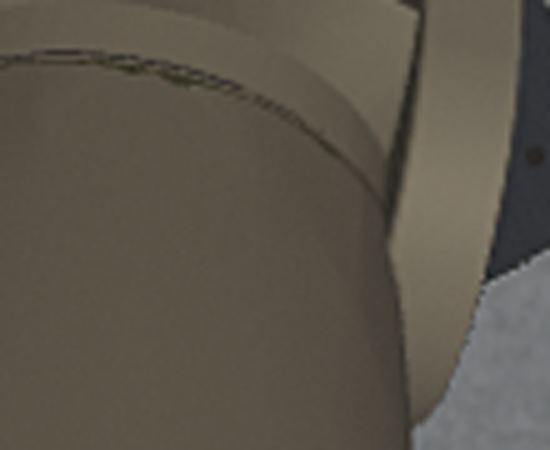

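The arm hides the keeper in this view, so I'll use the earlier wrist picture, taken after the press.

```bash
python3 -c "
import cv2
t=cv2.imread('pics/w2raw.png')[310:430,240:400]; cv2.imwrite('pics/k4.png',cv2.resize(t,None,fx=4,fy=4,interpolation=2))"
```

```text
(no output)
```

View pics/k4.png

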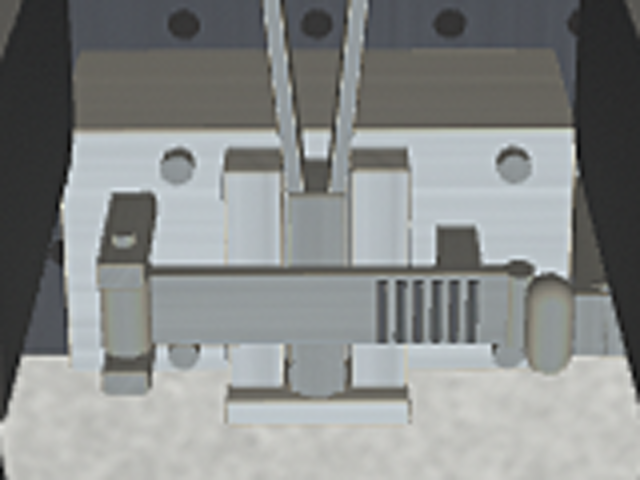

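The strap lies level across the heel, and the catch nose at crop (548,325) covers its end, so the keeper has snapped. Handing in with the squeeze held.

```bash
python3 -c "
from rig import ctrl
print(ctrl.finish_job())"
```

```text
the job is handed in; nothing more can be done
None
```

The job is handed in with the gripper still holding the squeeze: the keeper is snapped under its catch, both tips measured within about 0.2 mm of their engraved lines, and I did not touch the objective or the mirror.

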